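# Press the battery pack down and slide it home under the charger's leaf spring

## Task

Load the instrument battery on the bench charger: with the fingertips, press the pack down hard on its low rear step, against the sprung floor, and keep it pressed while sliding it under the hold-down bar and the leaf spring until it is fully home against the charger's end face. Then let go and move clear, leaving it flat and held down there. Do not lift the pack out, and leave the bottle, jar, collar and end cap alone.

Things in the scene. Friction and masses are not known exactly. Their poses are not given: they have to be found in the camera images.
- dock: grey bench charger fixed to the bench: an open-topped straight channel, 266 x 96 mm. Origin: on the bench under the channel's centre line; x axis = sliding direction, z up. Side rails (63 mm apart, tops 32 mm above the bench) run from x = -116 to +110 mm. A hold-down bar crosses at x = 45 to 57 mm; the end face to reach is at x = 110 mm. Rear sill 30 mm high at x = -116 to -110 mm
- stop (a point): point on the channel's centre line on the end face (dock x = 110 mm), 48 mm above the bench; the face belongs to a grey head 62 mm high
- bar (a point): middle of the underside of the steel hold-down bar across the channel (dock x = 51 mm), 48 mm above the bench; the bar is 12 mm long in x, its top 57 mm above the bench
- bed (a joint): sprung white plastic floor of the channel, 212 x 60 mm, always level; value = how far it is down (m), 0 (top 22 mm above the bench) to 0.009 (stop). A hand on the pack needs about 9 N for 4 mm, 12 N for 6.5 mm, 14 N for 9 mm. The pack clears the bar when the floor is down over 4 mm (6 to 7 is comfortable); let go under the bar, it rises until the pack's top meets the bar
- leaf (a joint): steel leaf spring, 32 x 34 x 2 mm, hinged just behind the bar at dock x = 57 mm and sloping down towards the end face to a tip at about x = 87 mm; value = how far it is lifted (rad), 0 at rest (tip about 41 mm above the bench), about 0.2 with the pack under it. It drags on the pack with about 5 N at its tip
- pack_deck (a point): middle of the top of the pack's ribbed low rear step, the place to press: 40 mm long (dock x), 60 mm wide, 18 mm above the pack's underside (40 mm above the bench at first). 20 mm ahead of this point an upright face 12 mm high rises to the main block; fingertips on the step can push against it. With the pack home this face stands at dock x = 30 mm, short of the bar
- pack_nose (a point): middle of the top front edge of the black battery pack, 100 mm ahead of pack_deck and 12 mm higher. Pack 120 x 60 x 30 mm, 0.21 to 0.42 kg, 1.5 mm play each side in the channel; its top starts 52 mm above the bench, 4 mm too high for the bar, nose 7 to 27 mm short of the bar. Home: nose at dock x = 110 mm. Sliding it while pressed takes about 10 to 15 N
- bottle: bystander, amber bottle 54 mm across, 100 mm high, origin at its foot's centre; beside the dock on the side away from the robot
- jar: bystander, white jar 44 mm across, 55 mm high, origin at its foot's centre; same side
- collar: bystander, grey plastic ring 60 mm across, 25 mm high, origin at its foot's centre; same side
- endcap: bystander, dark steel end cap 48 mm across, 42 mm high, origin at its foot's centre; between the dock and the robot
Things that resemble listed ones, but are neither listed nor needed, are in the scene too. What is shaped like the part that bears pack_deck but blue or red is not meant.

How it is judged:
By the outcome, as a careful person would: the job done as asked, in the order asked, and still so for the second after the job is handed in, with the robot touching nothing.
It also fails if it takes over 38 s, if anything falls off the work surface, if the arm or the gripper's body presses on something with over 40 N, if the wrist force passes 120 N, or if a joint passes its speed limit or range.

## Robot

A 6-joint arm with a two-finger parallel gripper is mounted at the origin on the work surface. World frame = base frame: x ahead of the robot, y to its left, z up, the work surface at z = 0. Lengths are in mm, angles in rad, forces in N, time in s.
With the tool pointing down it reaches from about 275 to 750 mm from the base axis. Payload 10.2 kg.
Tool frame: the origin (TCP) lies at the very end of the fingers, on their centre line; the grasp point (between the pads) lies behind it (ctrl.grasp_offset is the z of the grasp point in the tool frame, in mm); z points along the fingers, y is the direction in which the jaws open and shut (so a half turn about z gives the same grasp; the last joint's range is limited). The gripper opens to 85 mm and grips with 20 to 120 N. Pads are 22 mm wide; open, the fingers measure 114 mm over their backs; the gripper's body (76 mm by 85 mm) begins 54 mm behind the grasp point. The pads swing forward as they close: fully open they stand 13 mm farther back than shut.
Start: joints at [1.087, 0.313, 1.498, -0, 1.331, -0.223], TCP at [135.386, 507.249, 191.994] pointing down, gripper open.
Joint ranges: [-2.94, 2.94], [-0.97, 2.17], [0.19, 2.56], [-1.23, 4.37], [0.02, 3.11], [-2.88, 2.88]. Speed limits (rad/s): [2.39, 2.39, 3.01, 3.14, 3.14, 3.14].

## Interface

Orientations are given as a unit quaternion [w, x, y, z].
In Python, from rig import ctrl, capture, job gives the robot as it stands. The module is installed in compiled form; this text tells all that it offers.
- The arm moves only by the tool move_arm, never from a script. Its argument "series" is a list of rows, each a list of 7 numbers: the turn, a rotation vector about the tool's x, y, z in rad, then the shift along the tool's x, y, z in cm, then the opening, from 0 (shut) to 1 (fully open). A call has 1 to 5 rows; each row is the pose to reach, as a shift and turn from the pose measured when the call began, along the tool's axes at that moment; what a row does not reach only later rows make up. A row lasts 1/12 s, in which the tool goes at most 41.7 mm and 7.16 degrees, less where a joint would pass 70% of its speed; a pose out of reach is approached as far as the arm can. A call with a gripper value outside its range is refused whole. The fingers move at their own pace and stop on an object; "grip_force" is the grip in N (left out, the last holds). Time passes only in rows, so rows that repeat a pose let the fingers close. It gives the time, the measured TCP pose, the force and the opening at its end, in the units of the state.
- ctrl.sense(): the state, without advancing time (a new reading comes with each control period).
- capture(name): name is "scene" or "side" or "wrist"; returns a dict with "frame" (420x560x3 uint8, red, green, blue), "mtx" (3x3 intrinsics, pixels), "R" (3x3) and "t" (3): a world point X has camera coordinates R X + t. Camera axes: x right, y down, z forward; pixel columns grow to the right and rows downward; lengths in mm; the calibration is good to about 2 mm. A picture is of the moment at which its call begins. There is no depth.
- job.finish_job(): hands the job in, once; it reports no verdict.
The state is a dict: "time_s": time; "joints": joint angles; "dq": joint speeds; "tau": joint torques, N m; "eef_pos": TCP position; "ee_rot": TCP orientation; "force": force on the tool from outside, world axes, zero at the start; "wrist_torque": the same for the moment, N m; "grip_width": opening from 0.0 (shut) to 1.0 (fully open).
Only numpy, scipy, OpenCV 4.12 (cv2) and the standard library are available. Lean on these libraries where they do the work, as an engineer would, in place of code of your own. Each camera call takes 0.05 s, during which the arm holds its last target.

## Working session

There is one attempt and no reset: what is moved stays moved. The work goes in short steps, Python scripts to look and compute and a tool call to move; the robot and the scene stay as the last step left them, time stands still between calls to the robot, and variables do not carry over. Pictures are saved under pics/ and viewed, and the job is handed in when it is done.

Besides the shell and the picture viewer there is one more tool, called after "Emit:" by a JSON object that holds its "method" and its "body". move_arm: Moves the arm, as the interface text tells. Its arguments: {"type":"object","properties":{"series":{"type":"array","items":{"type":"array","items":{"type":"number"}}},"grip_force":{"type":"number"}},"required":["series"]}

```bash
mkdir -p pics; python3 - <<'E'
from rig import ctrl,capture
import cv2
s=ctrl.sense();print(s, ctrl.grasp_offset)
for n in("scene","side","wrist"):
    c=capture(n);cv2.imwrite(f"pics/{n}0.png",c["frame"][:,:,::-1]);print(n,c["mtx"].tolist(),c["R"].tolist(),c["t"].tolist())
E
```

```text
{'time_s': 0.0, 'joints': array([ 1.08657826e+00,  3.13449364e-01,  1.49843907e+00,  2.70424695e-06,
        1.33097326e+00, -2.23416169e-01]), 'dq': array([ 1.94449650e-03, -5.43948849e-04, -1.50171473e-03,  7.64367664e-05,
        1.94073990e-05,  3.69674362e-04]), 'tau': array([-9.90328408e-04, -4.12255776e+01, -2.59745604e+01, -1.76471463e-04,
        4.08415348e-03, -1.99925188e-05]), 'eef_pos': array([135.25028143, 506.96935272, 191.43467665]), 'ee_rot': array([-2.21082022e-04,  1.30031990e-01,  9.91509596e-01, -5.94763688e-04]), 'force': array([ 0.85912563, -1.00753682,  0.37462247]), 'wrist_torque': array([0.00651134, 0.01107177, 0.03973304]), 'grip_width': 0.9990072446337517} -18.700000000000003
scene [[521.8726447861234, 0.0, 273.69387187836827], [0.0, 521.8726447861234, 216.52626006122645], [0.0, 0.0, 1.0]] [[0.08288334151845407, 0.9965367305497231, 0.0067004749088499784], [0.771917664178142, -0.05994606204588403, -0.632889871442854], [-0.6302963362010732, 0.057628242298892234, -0.7742128352469002]] [-55.38175068423359, -400.15172000777886, 1200.1921956348401]
side [[383.7759570202476, 0.0, 274.23702044141584], [0.0, 383.7759570202476, 207.60018031988398], [0.0, 0.0, 1.0]] [[0.8018734209906632, -0.5974324337454968, 0.00857343674744495], [-0.34934810418623286, -0.4804389835548595, -0.8044465707442964], [0.4847214858144985, 0.6420692098128564, -0.5939631394287687]] [-454.23370177033826, 238.3113502584458, 437.7655538215665]
wrist [[316.4870530612798, 0.0, 281.81633432005674], [0.0, 316.4870530612798, 208.95493982212457], [0.0, 0.0, 1.0]] [[0.2586637685479539, 0.965966697633909, -0.0011806366136875542], [0.9329829796303324, -0.24951444383555707, 0.2593941056337674], [0.2502714817167152, -0.06819737076805503, -0.9657708341318073]] [-523.5589021637772, -33.10583542563556, 378.8650506176519]
```

View pics/scene0.png

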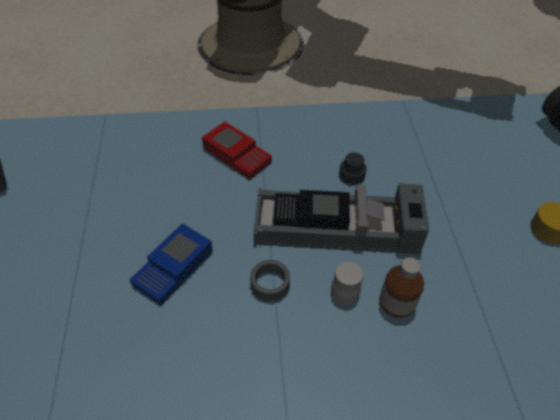

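View pics/side0.png

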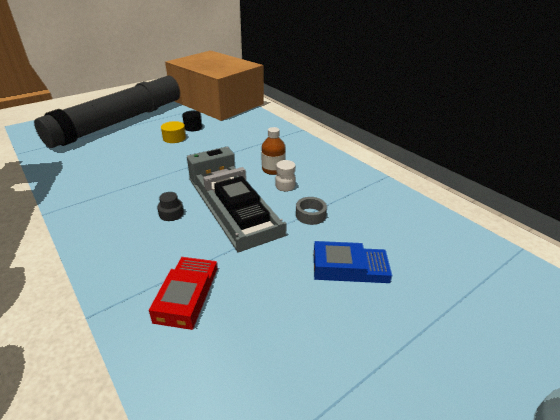

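View pics/wrist0.png

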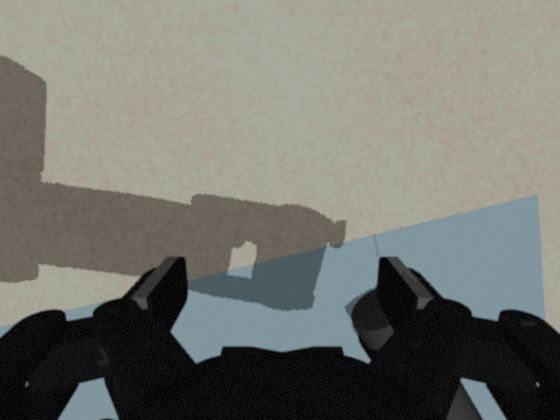

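Both the scene and side views show the dock with the black pack in it: scene cols 255–427, rows 185–250; side cols 188–285, rows 148–245. I'll enlarge these.

```bash
python3 - <<'E'
import cv2
a=cv2.imread("pics/scene0.png")[175:260,245:440];cv2.imwrite("pics/sc_crop.png",cv2.convertScaleAbs(cv2.resize(a,None,fx=4,fy=4,interpolation=cv2.INTER_CUBIC),alpha=1.6))
a=cv2.imread("pics/side0.png")[140:255,180:295];cv2.imwrite("pics/si_crop.png",cv2.resize(a,None,fx=5,fy=5,interpolation=cv2.INTER_CUBIC))
E
```

```text
(no output)
```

View pics/sc_crop.png

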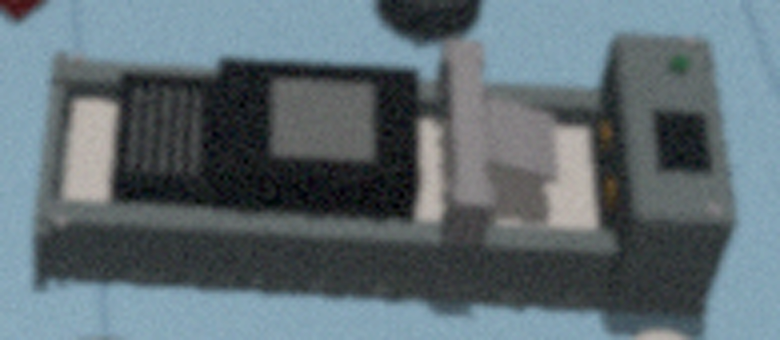

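View pics/si_crop.png

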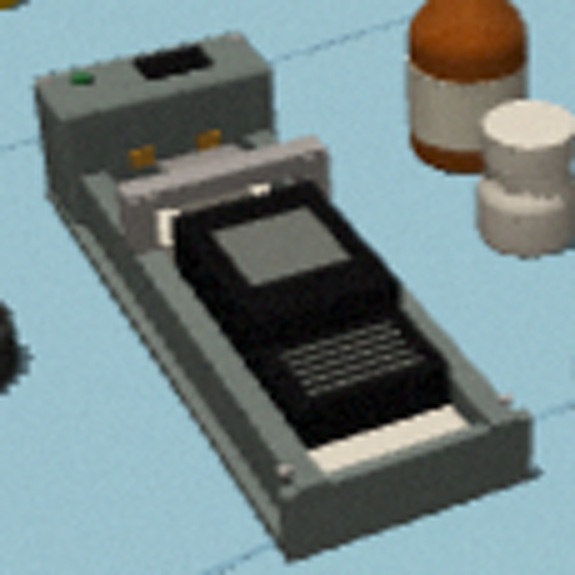

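```bash
cat > h.py <<'E'
import numpy as np
from scipy.optimize import least_squares
S=lambda u,v:(245+u/4,175+v/4)
D=lambda u,v:(180+u/5,140+v/5)
def proj(c,X):
    p=np.array(c["R"])@X+np.array(c["t"]);q=np.array(c["mtx"])@p;return q[:2]/q[2]
def W(p,d):
    c,s=np.cos(p[2]),np.sin(p[2]);return np.array([p[0]+c*d[0]-s*d[1],p[1]+s*d[0]+c*d[1],d[2]])
E
python3 - <<'E'
from h import *
from rig import capture
c={n:capture(n) for n in("scene","side")}
# p: x,y,yaw,h(rail half),hh,nose
def pts(p):
    h,hh,n=p[3:6]
    return [("scene",S(615,37),(110,hh,62)),("scene",S(705,40),(150,hh,62)),("scene",S(733,218),(150,-hh,62)),("scene",S(620,222),(110,-hh,62)),
    ("scene",S(57,55),(-116,h,31)),("scene",S(42,220),(-116,-h,31)),
    ("side",D(58,122),(110,hh,62)),("side",D(270,68),(110,-hh,62)),("side",D(38,78),(150,hh,62)),("side",D(240,35),(150,-hh,62)),
    ("side",D(285,495),(-116,h,30)),("side",D(533,420),(-116,-h,30)),
    ("scene",S(417,70),(n,30,52)),("scene",S(220,60),(n-80,30,52)),("scene",S(122,75),(n-120,30,40)),
    ("side",D(175,222),(n,30,52)),("side",D(315,183),(n,-30,52)),("side",D(400,285),(n-80,-30,52)),("side",D(450,363),(n-120,-30,40)),]
f=lambda p:np.concatenate([proj(c[a],W(p,d))-np.array(u) for a,u,d in pts(p)])
r=least_squares(f,[500,150,1.5,45,45,25],loss="soft_l1")
print(r.x.round(3));print(f(r.x).reshape(-1,2).round(1))
E
```

```text
[544.355  94.96    1.409  45.74   45.963  34.142]
[[-1.8 -0.8]
 [ 0.8 -0. ]
 [ 0.   0.6]
 [ 1.3 -2.1]
 [-2.  -1. ]
 [-4.   0.9]
 [ 2.  -2.4]
 [ 1.1 -1.1]
 [ 0.1 -1.9]
 [ 0.1 -2.3]
 [ 0.7 -0.4]
 [-1.2 -0.8]
 [-0.3 -0.5]
 [-0.7 -1.1]
 [-1.  -1.5]
 [-0.7 -2.3]
 [-0.3 -1.7]
 [ 0.  -1.8]
 [-0.2 -0.6]]
```

```bash
cat >> h.py <<'E'
from scipy.spatial.transform import Rotation as Ro
P=np.array([544.355,94.96,1.409])
def rel(dx,dy,z,P=P):
    from rig import ctrl
    s=ctrl.sense();q=s["ee_rot"];R=Ro.from_quat([q[1],q[2],q[3],q[0]]).as_matrix()
    c,sn=np.cos(P[2]),np.sin(P[2])
    T=np.array([[c,sn,0],[sn,-c,0],[0,0,-1]])  # tool x=dock x, tool y=-dock y
    rv=Ro.from_matrix(R.T@T).as_rotvec()
    sh=R.T@(W(P,(dx,dy,z))-s["eef_pos"])/10
    d=s["eef_pos"]-np.array([P[0],P[1],0]);
    print("t",round(s["time_s"],2),"dockpos",(c*d[0]+sn*d[1]).round(1),(-sn*d[0]+c*d[1]).round(1),d[2].round(1),"F dock",(np.array([[c,sn,0],[-sn,c,0],[0,0,1]])@s["force"]).round(1),"grip",round(s["grip_width"],3))
    print("turn",rv.round(3),"shift cm",sh.round(2))
E
python3 -c "
from h import *
rel(-60,0,150)"
```

```text
t 0.25 dockpos 340.9 470.1 191.8 F dock [0.  0.4 0.5] grip 0.997
turn [-1.000e-03  0.000e+00  1.472e+00] shift cm [-50.74 -35.24   4.19]
```

Emit:
{"method": "move_arm", "body": {"series": [[0,0,0.12,-3.4,-2.3,0,0],[0,0,0.24,-6.8,-4.6,0,0],[0,0,0.36,-10.2,-6.9,0,0],[0,0,0.48,-13.6,-9.2,0,0],[0,0,0.6,-17,-11.5,0,0]], "grip_force": 100}}

```text
time_s: 0.67
eef_pos: [270.6, 350.6, 191.8]
ee_rot: [0.0, 0.42, 0.908, -0.0]
force: [1.5, 0.2, -0.4]
grip_width: 0.3
```

```bash
python3 -c "
from h import *
rel(-60,0,150)"
```

```text
t 0.67 dockpos 208.2 311.3 191.8 F dock [ 0.4 -1.4 -0.4] grip 0.3
turn [-0.     0.     0.866] shift cm [-41.09  -0.27   4.19]
```

Emit:
{"method": "move_arm", "body": {"series": [[0,0,0.12,-4.1,0,0.4,0],[0,0,0.24,-8.2,-0.1,0.8,0],[0,0,0.36,-12.3,-0.1,1.2,0],[0,0,0.48,-16.4,-0.1,1.6,0],[0,0,0.6,-20.5,-0.1,2,0]]}}

```text
time_s: 1.08
eef_pos: [403.6, 191.9, 171.8]
ee_rot: [0.0, 0.671, 0.741, 0.0]
force: [1.0, 1.0, 0.8]
grip_width: 0.0
```

```bash
python3 -c "
from h import *
rel(-60,0,150)"
```

```text
t 1.08 dockpos 73.0 154.5 171.8 F dock [ 1.1 -0.9  0.8] grip 0.0
turn [0.   0.   0.26] shift cm [-16.82  11.51   2.19]
```

Emit:
{"method": "move_arm", "body": {"series": [[0,0,0.06,-3.4,2.3,0.4,0],[0,0,0.12,-6.8,4.6,0.9,0],[0,0,0.18,-10.2,6.9,1.3,0],[0,0,0.22,-13.5,9.2,1.8,0],[0,0,0.26,-16.8,11.5,2.2,0]]}}

```text
time_s: 1.5
eef_pos: [535.5, 34.0, 149.5]
ee_rot: [0.0, 0.763, 0.647, -0.0]
force: [-0.2, 0.7, -0.0]
grip_width: 0.002
```

```bash
python3 - <<'E'
from h import *
rel(-60,0,120)
from rig import capture
import cv2
for n in("scene","side","wrist"):
    c=capture(n);f=c["frame"][:,:,::-1].copy();cv2.imwrite(f"pics/{n}1.png",f)
    if n=="wrist":cv2.imwrite("pics/wrist1b.png",cv2.convertScaleAbs(cv2.resize(f,(784,588)),alpha=1.5))
rel(-60,0,100)
E
```

```text
t 1.5 dockpos -61.6 -1.1 149.5 F dock [ 0.6  0.3 -0. ] grip 0.002
turn [ 0.     0.    -0.002] shift cm [ 0.16 -0.11  2.95]
t 1.65 dockpos -61.5 -0.8 148.9 F dock [ 0.3  0.4 -0.4] grip 0.001
turn [-0.001  0.    -0.003] shift cm [ 0.15 -0.07  4.9 ]
```

View pics/wrist1b.png

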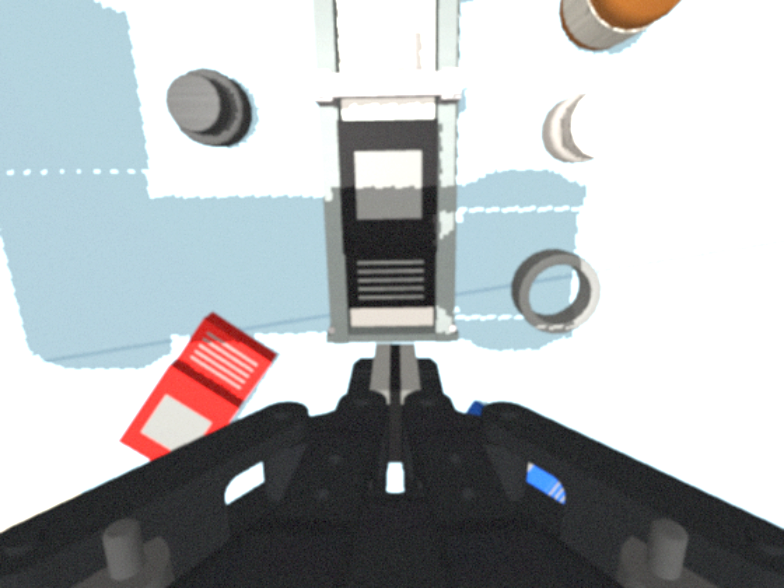

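View pics/side1.png

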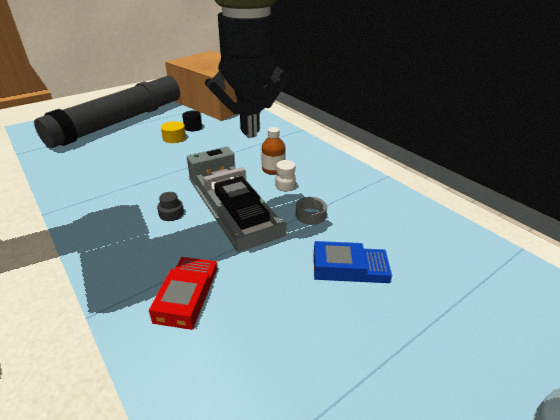

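The wrist view shows the channel nearly vertical and centred: sill corners at (329,340) and (457,340), pack nose edge at row ~120, deck rear edge at row ~328 (784-px picture). I'll add these to the fit.

```bash
python3 - <<'E'
import cv2
a=cv2.imread("pics/wrist1.png")[50:260,215:350];cv2.imwrite("pics/w1c.png",cv2.convertScaleAbs(cv2.resize(a,None,fx=2.85*1.4*0.7,fy=2.85*.98,interpolation=cv2.INTER_CUBIC),alpha=1.0,beta=20))
b=cv2.imread("pics/wrist1.png")
b=cv2.convertScaleAbs(b[50:250,225:345],alpha=2.5);cv2.imwrite("pics/w1d.png",cv2.resize(b[:, :],None,fx=3,fy=3,interpolation=cv2.INTER_CUBIC))
E
```

```text
(no output)
```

View pics/w1d.png

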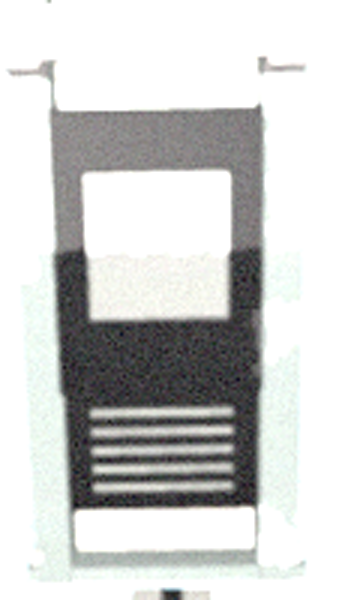

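```bash
python3 - <<'E'
from h import *
from rig import capture
c={n:capture(n) for n in("scene","side","wrist")}
V=lambda u,v:(225+u/3,50+v/3)
def pts(p,wr):
    h,hh,n=p[3:6]
    A=[("scene",S(615,37),(110,hh,62)),("scene",S(705,40),(150,hh,62)),("scene",S(733,218),(150,-hh,62)),("scene",S(620,222),(110,-hh,62)),
    ("scene",S(57,55),(-116,h,31)),("scene",S(42,220),(-116,-h,31)),
    ("side",D(58,122),(110,hh,62)),("side",D(270,68),(110,-hh,62)),("side",D(38,78),(150,hh,62)),("side",D(240,35),(150,-hh,62)),
    ("side",D(285,495),(-116,h,30)),("side",D(533,420),(-116,-h,30)),
    ("scene",S(417,70),(n,30,52)),("scene",S(220,60),(n-80,30,52)),("scene",S(122,75),(n-120,30,40)),
    ("side",D(175,222),(n,30,52)),("side",D(315,183),(n,-30,52)),("side",D(400,285),(n-80,-30,52)),("side",D(450,363),(n-120,-30,40)),]
    B=[("wrist",V(52,110),(n,30,52)),("wrist",V(260,106),(n,-30,52)),("wrist",V(62,393),(n-80,30,52)),("wrist",V(258,390),(n-80,-30,52)),
    ("wrist",V(75,508),(n-120,30,40)),("wrist",V(255,505),(n-120,-30,40)),("wrist",V(30,580),(-116,h,30)),("wrist",V(303,577),(-116,-h,30))]
    return B if wr==1 else A+B
for wr in(1,2):
    f=lambda p:np.concatenate([proj(c[a],W(p,d))-np.array(u) for a,u,d in pts(p,wr)])
    g=f if wr==2 else (lambda p:np.r_[f(p),0.2*(p[4]-46)])
    r=least_squares(g,[544,95,1.4,45,45,25],loss="soft_l1")
    print(r.x.round(3));print(f(r.x).reshape(-1,2)[-8:].round(1).tolist())
rel(-60,0,100)
E
```

```text
[540.436  99.981   1.426  46.307  46.     31.81 ]
[[-1.6, -0.7], [1.4, -0.7], [-0.4, 0.3], [1.3, 0.1], [-1.4, 0.7], [0.9, 0.7], [-0.1, 0.3], [-0.1, -0.2]]
[542.409  96.888   1.407  46.185  46.222  34.113]
[[2.0, -0.9], [5.0, 0.6], [1.3, 0.1], [3.0, 1.2], [-0.6, 0.6], [1.6, 1.7], [0.3, 2.0], [-0.2, 3.1]]
t 1.8 dockpos -59.0 0.9 150.0 F dock [0.5 0.5 0.2] grip -0.002
turn [0.    0.    0.001] shift cm [-0.1   0.08  5.  ]
```

```bash
python3 - <<'E'
from h import *
from rig import capture,ctrl
import cv2
c=capture("wrist");s=ctrl.sense();f=c["frame"][:,:,::-1].copy()
print(proj(c,s["eef_pos"]))
cv2.imwrite("pics/w2.png",cv2.convertScaleAbs(cv2.resize(f[220:300,240:330],None,fx=7,fy=7),alpha=2))
for n in("scene","side"):
    k=capture(n);print(n,proj(k,s["eef_pos"]));g=k["frame"][:,:,::-1]
    u,v=proj(k,s["eef_pos"]).astype(int);cv2.imwrite(f"pics/{n}2.png",cv2.convertScaleAbs(cv2.resize(g[v-40:v+40,u-40:u+40],None,fx=7,fy=7),alpha=2.));print(u-40,v-40)
E
```

```text
[282.54623345 233.60603314]
scene [292.3386556  157.18128577]
252 117
side [245.75908772 154.76962747]
205 114
```

View pics/w2.png

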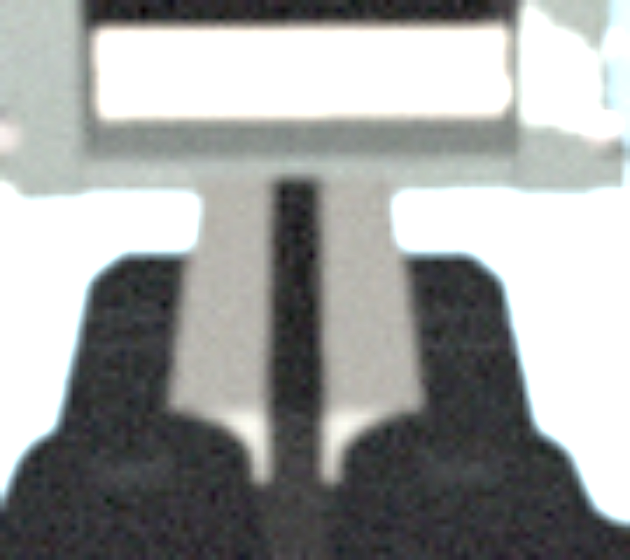

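View pics/scene2.png

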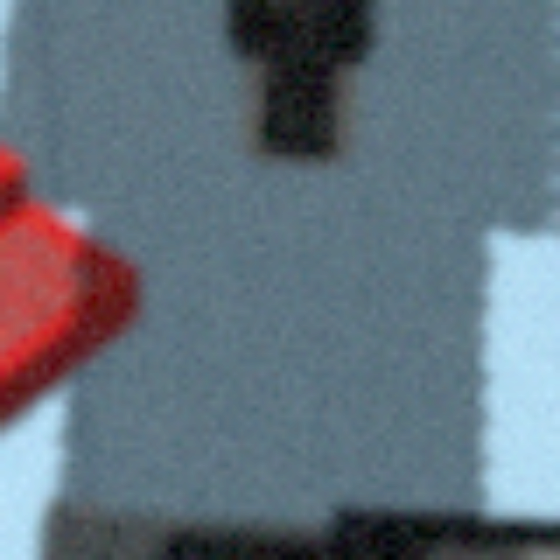

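View pics/side2.png

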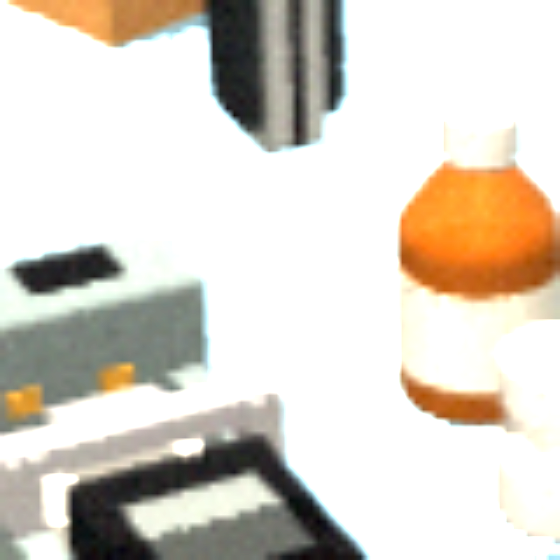

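```bash
python3 - <<'E'
from h import *
from rig import capture,ctrl
c={n:capture(n) for n in("scene","side","wrist")};s=ctrl.sense();print(s["eef_pos"],s["grip_width"])
o={"scene":(295,139),"side":(246.4,135),"wrist":(282.5,245.5)}
for use in(("scene","side"),("scene","side","wrist")):
    f=lambda X:np.concatenate([proj(c[n],X)-o[n] for n in use])
    r=least_squares(f,s["eef_pos"]);print(use,r.x.round(1),r.fun.round(1))
w=c["wrist"];R=np.array(w["R"]);print("wcam",-R.T@w["t"])
E
```

```text
[534.40507455  36.54484458 150.21018615] 0.0036645301827885135
('scene', 'side') [536.2  38.5 185.7] [-0.6  0.7 -0.8 -0.7]
('scene', 'side', 'wrist') [535.2  41.6 183.4] [ 1.5  1.3 -2.4  0.1  0.4  0.9]
wcam [544.04267458 100.64224055 332.60702458]
```

```bash
python3 - <<'E'
import cv2
a=cv2.imread("pics/side1.png")[60:180,200:300];b=cv2.imread("pics/scene1.png") [90:210,240:340]
import numpy as np
cv2.imwrite("pics/cmp.png",cv2.resize(np.hstack([a,b]),None,fx=4,fy=4,interpolation=cv2.INTER_CUBIC))
E
```

```text
(no output)
```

View pics/cmp.png

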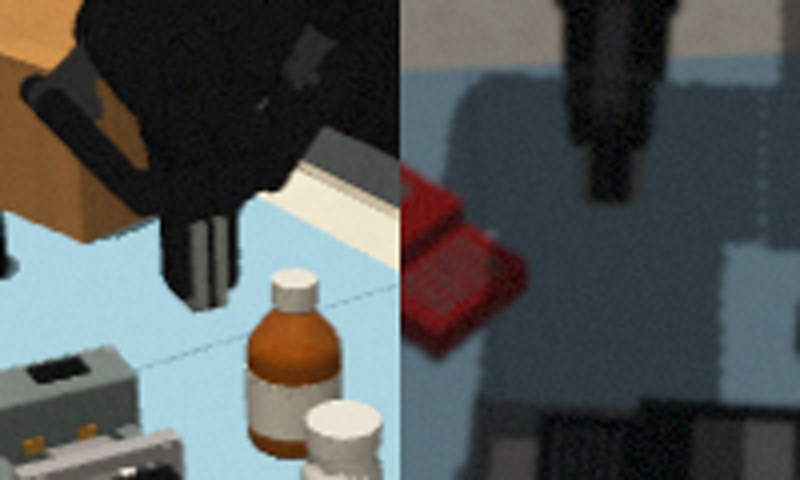

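Odd: the visible fingertips appear ~35 mm higher than the reported TCP. I'll descend partway and look before trusting either.

```bash
sed -i 's/^P=.*/P=np.array([542.4,97.3,1.415])/' h.py; python3 -c "
from h import *
rel(-61,0,75)"
```

```text
t 2.1 dockpos -61.3 -1.5 150.2 F dock [ 0.6 -0.2  0.3] grip 0.004
turn [ 0.001  0.    -0.005] shift cm [ 0.03 -0.16  7.52]
```

Emit:
{"method": "move_arm", "body": {"series": [[0,0,0,0,0,2.5,0],[0,0,0,0,0,5,0],[0,0,0,0,0,7.0,0],[0,0,0,0,0,7.5,0]]}}

```text
time_s: 2.43
eef_pos: [532.6, 37.0, 72.4]
ee_rot: [-0.002, 0.761, 0.648, -0.001]
force: [-0.2, 1.2, 0.1]
grip_width: 0.004
```

```bash
python3 - <<'E'
from h import *
from rig import capture,ctrl
import cv2
s=ctrl.sense()
ims=[]
for n in("scene","side","wrist"):
    c=capture(n);f=c["frame"][:,:,::-1].copy();cv2.imwrite(f"pics/{n}3.png",f);p=proj(c,s["eef_pos"]);print(n,p.round(1))
    u,v=p.astype(int);v0=max(0,v-70);g=cv2.resize(f[v0:v0+120,u-60:u+60],(390,390),interpolation=cv2.INTER_CUBIC);print(u-60,v0)
    ims.append(cv2.convertScaleAbs(g,alpha=1.4))
cv2.imwrite("pics/c3.png",np.hstack(ims[:2]));cv2.imwrite("pics/c3w.png",ims[2])
rel(-61,0,60)
E
```

```text
scene [290.5 192.7]
230 122
side [246.7 194.1]
186 124
wrist [280.2 232.4]
220 162
t 2.58 dockpos -61.2 -1.9 76.0 F dock [ 0.3 -1.2  0.3] grip 0.001
turn [ 0.002  0.    -0.005] shift cm [ 0.02 -0.2   1.6 ]
```

View pics/c3.png

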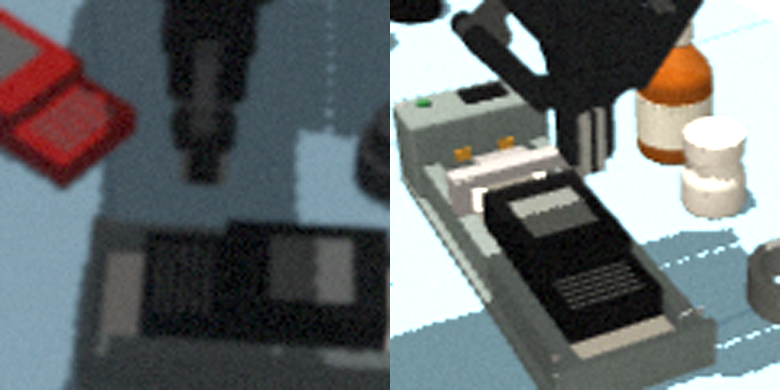

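View pics/wrist3.png

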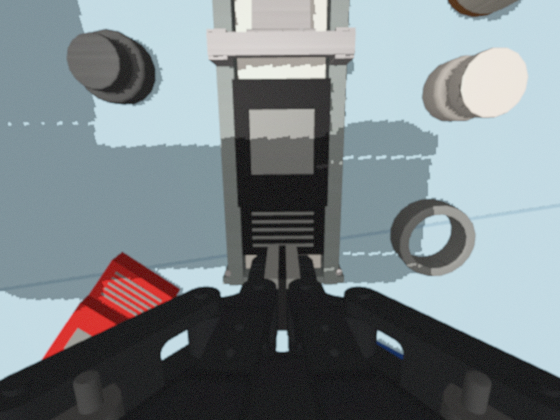

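Emit:
{"method": "move_arm", "body": {"series": [[0,0,0,0,-0.2,1.0,0],[0,0,0,0,-0.2,2,0],[0,0,0,0,-0.2,2.6,0],[0,0,0,0,-0.2,2.8,0]]}}

```text
time_s: 2.92
eef_pos: [532.3, 37.0, 46.9]
ee_rot: [0.0, 0.761, 0.648, -0.0]
force: [0.4, 0.3, 0.0]
grip_width: -0.001
```

```bash
python3 - <<'E'
from h import *
from rig import capture,ctrl
import cv2
s=ctrl.sense()
ims=[]
for n in("scene","side"):
    c=capture(n);f=c["frame"][:,:,::-1].copy();cv2.imwrite(f"pics/{n}4.png",f);p=proj(c,s["eef_pos"]);print(n,p.round(1))
    u,v=p.astype(int);v0=max(0,v-70);g=cv2.resize(f[v0:v0+120,u-60:u+60],(390,390),interpolation=cv2.INTER_CUBIC);print(u-60,v0)
    ims.append(cv2.convertScaleAbs(g,alpha=1.4))
cv2.imwrite("pics/c4.png",np.hstack(ims[:2]))
rel(-61,0,60)
E
```

```text
scene [290.  203.2]
229 133
side [247.  205.9]
186 135
t 3.02 dockpos -61.2 0.2 47.6 F dock [-0.3  0.5  0. ] grip -0.0
turn [ 0.001  0.    -0.005] shift cm [ 0.02  0.02 -1.24]
```

View pics/c4.png

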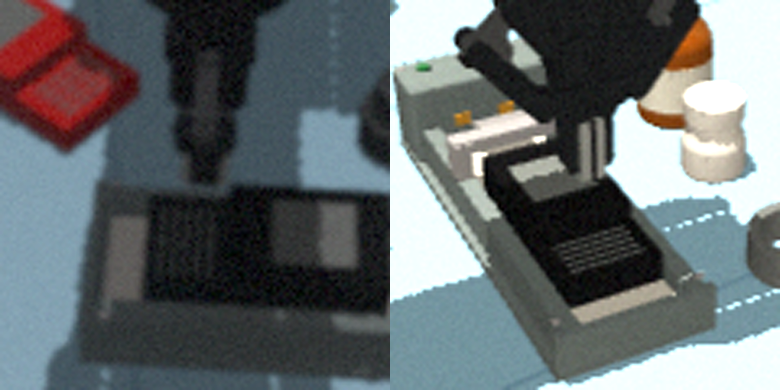

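Emit:
{"method": "move_arm", "body": {"series": [[0,0,0,-0.5,0,0.5,0],[0,0,0,-0.5,0,1.2,0],[0,0,0,-0.5,0,1.8,0],[0,0,0,-0.5,0,2.2,0],[0,0,0,-0.5,0,2.2,0]]}}

```text
time_s: 3.43
eef_pos: [531.3, 32.0, 24.5]
ee_rot: [-0.0, 0.761, 0.648, -0.0]
force: [0.1, -0.1, 0.1]
grip_width: 0.001
```

```bash
cat > look.py <<'E'
from h import *
from rig import capture,ctrl
import cv2,sys
k=sys.argv[1]
ims=[]
for n,(u,v) in(("scene",(285,140)),("side",(180,130))):
    c=capture(n);f=c["frame"][:,:,::-1].copy();cv2.imwrite(f"pics/{n}{k}.png",f)
    u=250 if n=="scene" else u
    g=cv2.resize(f[v:v+120,u:u+130],(390,360),interpolation=cv2.INTER_CUBIC)
    ims.append(cv2.convertScaleAbs(g,alpha=1.8 if n=="scene" else 1.3))
cv2.imwrite(f"pics/c{k}.png",np.hstack(ims[:2]))
rel(-61,0,0)
E
python3 look.py 5
```

```text
t 3.53 dockpos -66.1 0.3 25.4 F dock [ 0.7 -0.3  0.2] grip 0.002
turn [ 0.     0.    -0.005] shift cm [0.51 0.02 2.54]
```

View pics/c5.png

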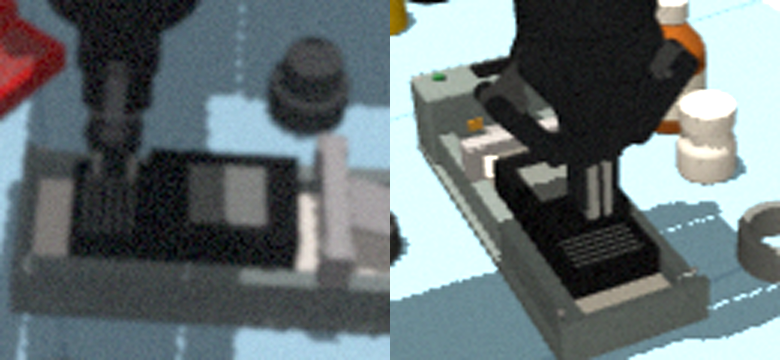

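Reported z is 25 mm with no force over a deck 40 mm high, which confirms the real tips sit ~33 mm above the reported TCP. From here I'll trust pictures and force rather than the reported z.

Emit:
{"method": "move_arm", "body": {"series": [[0,0,0,0,0,0.5,0],[0,0,0,0,0,1.0,0],[0,0,0,0,0,1.4,0],[0,0,0,0,0,1.4,0]]}}

```text
time_s: 3.87
eef_pos: [531.3, 32.1, 10.5]
ee_rot: [-0.0, 0.761, 0.648, -0.0]
force: [-0.0, -0.9, 0.4]
grip_width: 0.001
```

```bash
python3 look.py 6
```

```text
t 3.97 dockpos -66.1 0.3 11.3 F dock [-0.3  0.  -0.2] grip -0.002
turn [ 0.     0.    -0.005] shift cm [0.51 0.03 1.13]
```

View pics/c6.png

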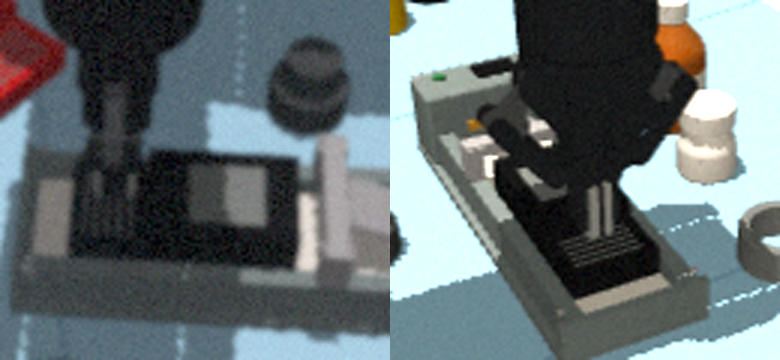

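Emit:
{"method": "move_arm", "body": {"series": [[0,0,0,0,0,0.25,0],[0,0,0,0,0,0.5,0],[0,0,0,0,0,0.6,0],[0,0,0,0,0,0.6,0]]}}

```text
time_s: 4.3
eef_pos: [531.6, 32.1, 5.0]
ee_rot: [-0.0, 0.761, 0.648, -0.0]
force: [-0.4, -0.9, -0.5]
grip_width: -0.0
```

```bash
python3 look.py 7
```

```text
t 4.4 dockpos -66.1 0.3 5.3 F dock [-0.6 -0.5 -0.8] grip -0.0
turn [ 0.     0.    -0.005] shift cm [0.51 0.03 0.53]
```

View pics/c7.png

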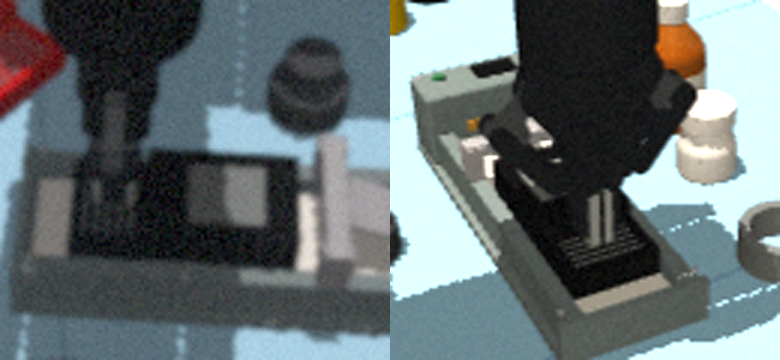

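Emit:
{"method": "move_arm", "body": {"series": [[0,0,0,0,0,0.15,0],[0,0,0,0,0,0.3,0],[0,0,0,0,0,0.4,0],[0,0,0,0,0,0.4,0]]}}

```text
time_s: 4.73
eef_pos: [531.6, 32.0, 1.0]
ee_rot: [-0.0, 0.761, 0.648, -0.0]
force: [-0.1, -0.3, -0.9]
grip_width: -0.001
```

```bash
python3 look.py 8
```

```text
t 4.83 dockpos -66.1 0.4 1.2 F dock [-0.3  0.3  0.2] grip -0.002
turn [-0.     0.    -0.004] shift cm [0.51 0.03 0.12]
```

Emit:
{"method": "move_arm", "body": {"series": [[0,0,0,0,0,0.15,0],[0,0,0,0,0,0.3,0],[0,0,0,0,0,0.4,0],[0,0,0,0,0,0.4,0]]}}

```text
time_s: 5.17
eef_pos: [532.0, 32.0, -2.2]
ee_rot: [0.0, 0.761, 0.648, 0.0]
force: [-1.6, -0.4, 8.8]
grip_width: -0.002
```

```bash
python3 look.py 9
```

```text
t 5.27 dockpos -66.1 0.1 -2.1 F dock [-0.3  2.7  8. ] grip 0.0
turn [ 0.001  0.    -0.004] shift cm [ 0.51  0.01 -0.21]
```

View pics/c9.png

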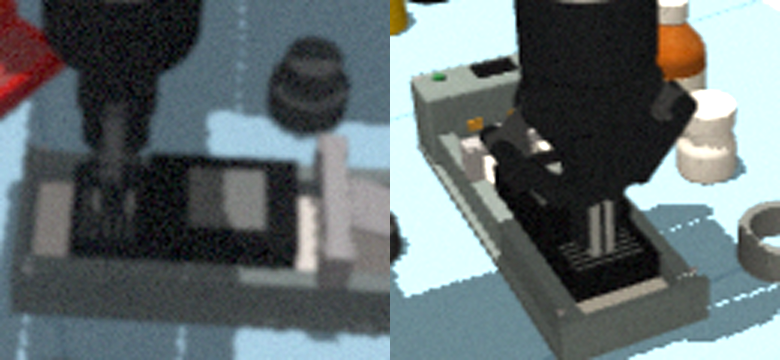

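Emit:
{"method": "move_arm", "body": {"series": [[0,0,0,0,0,0.2,0],[0,0,0,0,0,0.4,0],[0,0,0,0,0,0.4,0]]}}

```text
time_s: 5.52
eef_pos: [532.1, 32.0, -5.4]
ee_rot: [0.0, 0.761, 0.648, 0.0]
force: [-4.3, -0.0, 12.0]
grip_width: 0.003
```

```bash
python3 look.py 10
```

```text
t 5.62 dockpos -66.1 0.0 -5.2 F dock [-0.6  4.2 11.9] grip 0.002
turn [ 0.001  0.    -0.004] shift cm [ 0.51  0.   -0.52]
```

View pics/c10.png

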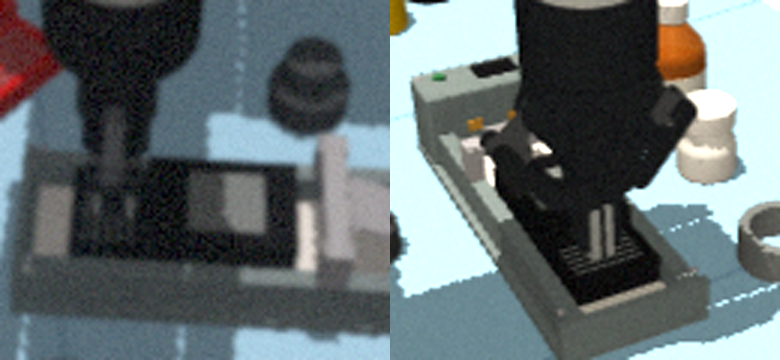

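Emit:
{"method": "move_arm", "body": {"series": [[0,0,0,0.3,0,0.12,0],[0,0,0,0.6,0,0.12,0],[0,0,0,0.9,0,0.12,0],[0,0,0,1.2,0,0.12,0],[0,0,0,1.5,0,0.12,0]]}}

```text
time_s: 6.03
eef_pos: [535.8, 45.3, -5.0]
ee_rot: [0.002, 0.761, 0.648, 0.0]
force: [-1.8, -9.3, 11.2]
grip_width: -0.001
```

```bash
python3 look.py 11
```

```text
t 6.13 dockpos -52.0 -1.6 -5.0 F dock [-6.7 -0.  11.9] grip 0.001
turn [ 0.005  0.002 -0.004] shift cm [-0.9  -0.16 -0.5 ]
```

View pics/c11.png

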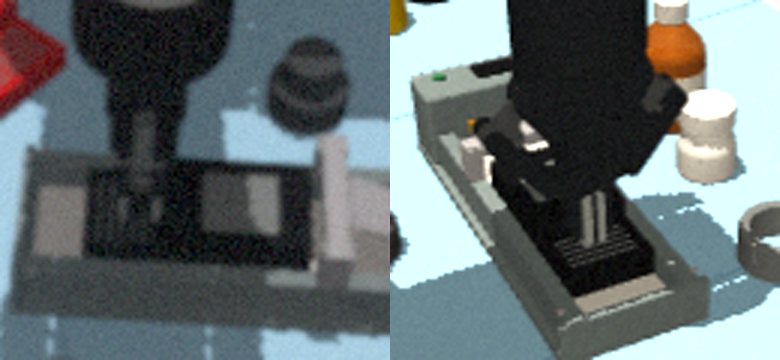

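Emit:
{"method": "move_arm", "body": {"series": [[0,0,0,0.3,0,0.15,0],[0,0,0,0.6,0,0.15,0],[0,0,0,0.9,0,0.15,0],[0,0,0,1.2,0,0.15,0],[0,0,0,1.5,0,0.15,0]]}}

```text
time_s: 6.55
eef_pos: [539.1, 58.8, -5.3]
ee_rot: [0.004, 0.761, 0.649, 0.0]
force: [-3.8, -10.6, 12.1]
grip_width: 0.001
```

```bash
python3 look.py 12
```

```text
t 6.65 dockpos -38.0 -2.7 -5.3 F dock [-7.6  1.8 11.5] grip 0.0
turn [ 0.007  0.004 -0.003] shift cm [-2.3  -0.26 -0.52]
```

View pics/c12.png

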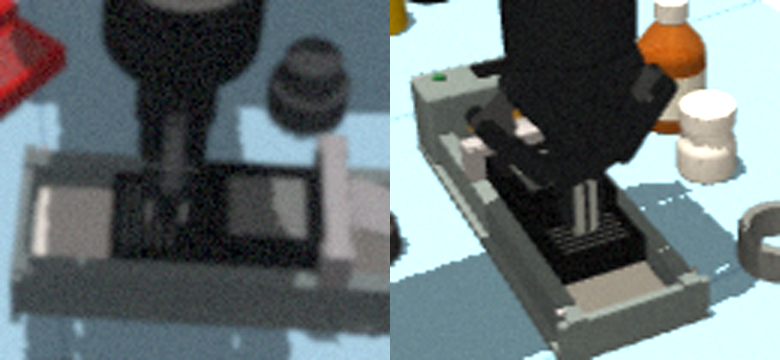

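Emit:
{"method": "move_arm", "body": {"series": [[0,0,0,0.4,-0.05,0.15,0],[0,0,0,0.8,-0.1,0.15,0],[0,0,0,1.2,-0.1,0.15,0],[0,0,0,1.6,-0.1,0.15,0],[0,0,0,2.0,-0.1,0.15,0]]}}

```text
time_s: 7.07
eef_pos: [542.1, 77.6, -5.6]
ee_rot: [0.005, 0.761, 0.649, 0.0]
force: [-4.0, -10.1, 10.8]
grip_width: -0.001
```

```bash
python3 look.py 13
```

```text
t 7.17 dockpos -18.9 -2.7 -5.6 F dock [-6.8  2.  12.3] grip 0.001
turn [ 0.009  0.006 -0.003] shift cm [-4.22 -0.26 -0.54]
```

View pics/c13.png

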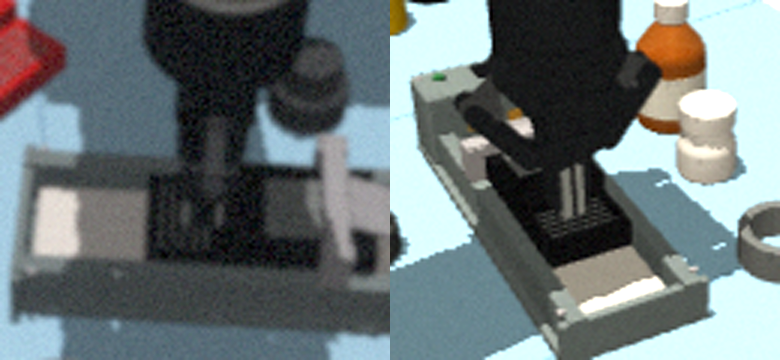

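Emit:
{"method": "move_arm", "body": {"series": [[0,0,0,0.4,-0.05,0.15,0],[0,0,0,0.8,-0.1,0.15,0],[0,0,0,1.2,-0.1,0.15,0],[0,0,0,1.6,-0.1,0.15,0],[0,0,0,2.0,-0.1,0.15,0]]}}

```text
time_s: 7.58
eef_pos: [545.0, 96.2, -6.3]
ee_rot: [0.007, 0.761, 0.649, -0.0]
force: [-3.5, -12.1, 10.0]
grip_width: 0.006
```

```bash
python3 look.py 14
```

```text
t 7.68 dockpos -0.0 -2.7 -6.3 F dock [-8.9  0.1  8.6] grip 0.005
turn [ 0.011  0.008 -0.002] shift cm [-6.1  -0.25 -0.58]
```

View pics/c14.png

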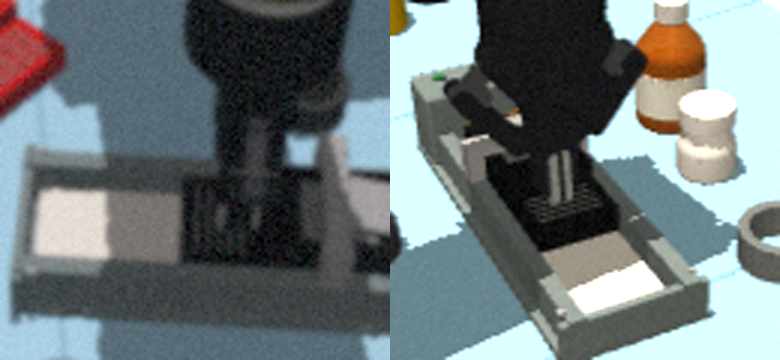

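Emit:
{"method": "move_arm", "body": {"series": [[0,0,0,0.3,0,0.15,0],[0,0,0,0.6,0,0.15,0],[0,0,0,0.9,0,0.15,0],[0,0,0,1.2,0,0.15,0],[0,0,0,1.5,0,0.15,0]]}}

```text
time_s: 8.1
eef_pos: [547.0, 109.4, -7.3]
ee_rot: [0.007, 0.76, 0.649, -0.001]
force: [-7.0, -14.8, 10.4]
grip_width: -0.003
```

```bash
python3 look.py 15
```

```text
t 8.2 dockpos 13.2 -2.7 -7.3 F dock [-12.5   5.   10.4] grip 0.0
turn [ 0.01   0.011 -0.001] shift cm [-7.43 -0.25 -0.65]
```

View pics/c15.png

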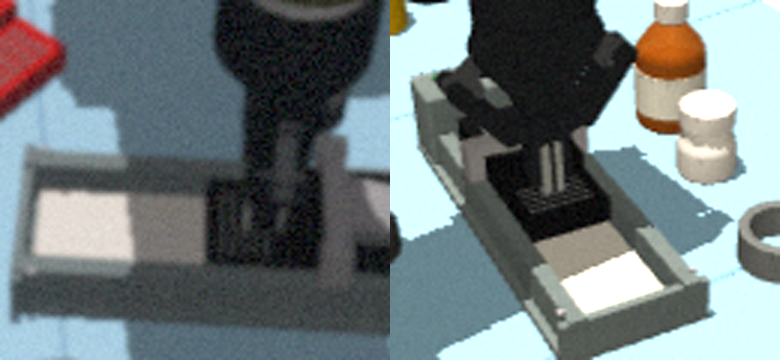

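View pics/scene15.png

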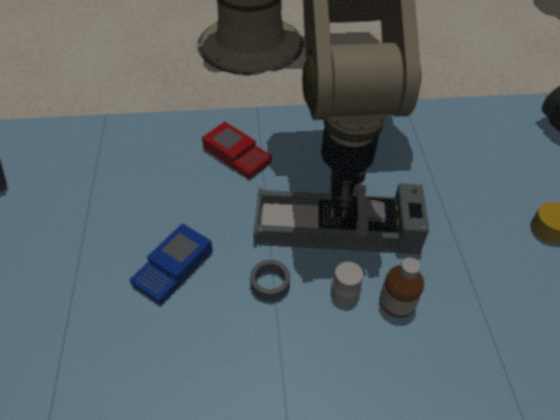

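```bash
python3 - <<'E'
from h import *
from rig import capture
import cv2
c=capture("scene");f=c["frame"][:,:,::-1]
for x in(-20,-15,-10): print(x,proj(c,W(P,(x,0,33))).round(1))
cv2.imwrite("pics/n.png",cv2.convertScaleAbs(cv2.resize(f[180:255,305:435],None,fx=6,fy=6,interpolation=cv2.INTER_CUBIC),alpha=2.2))
rel(0,0,0)
E
```

```text
-20 [315.2 210.7]
-15 [318.4 210.9]
-10 [321.5 211.1]
t 8.25 dockpos 13.2 -2.7 -7.3 F dock [-12.8   4.3  10.5] grip -0.003
turn [ 0.01   0.011 -0.001] shift cm [-1.33 -0.26 -0.71]
```

View pics/n.png

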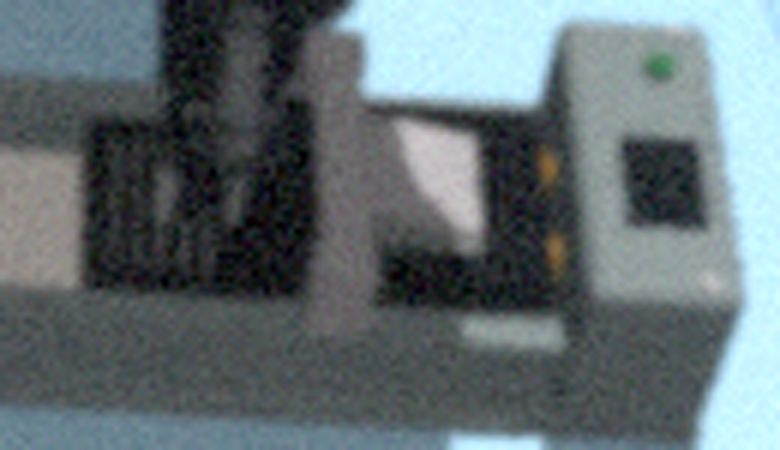

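Emit:
{"method": "move_arm", "body": {"series": [[0,0,0,0.2,0,0.13,0],[0,0,0,0.4,0,0.13,0],[0,0,0,0.6,0,0.13,0],[0,0,0,0.7,0,0.13,0]]}}

```text
time_s: 8.58
eef_pos: [547.6, 113.5, -7.9]
ee_rot: [0.009, 0.76, 0.65, -0.004]
force: [-9.7, -26.2, 13.8]
grip_width: 0.001
```

```bash
python3 look.py 16
```

```text
t 8.68 dockpos 16.8 -2.6 -7.9 F dock [-21.9   5.3  13.1] grip 0.002
turn [ 0.008  0.017 -0.   ] shift cm [-7.79 -0.25 -0.66]
```

Emit:
{"method": "move_arm", "body": {"series": [[0,0,0,0.3,0,0.13,0],[0,0,0,0.5,0,0.13,0],[0,0,0,0.5,0,0.13,0]]}}

```text
time_s: 8.93
eef_pos: [547.5, 113.2, -7.9]
ee_rot: [0.011, 0.759, 0.65, -0.008]
force: [-14.8, -31.3, 21.4]
grip_width: 0.001
```

```bash
python3 look.py 17; python3 - <<'E'
from h import *
from rig import capture
import cv2
c=capture("scene");f=c["frame"][:,:,::-1]
cv2.imwrite("pics/n2.png",cv2.convertScaleAbs(cv2.resize(f[180:255,305:435],None,fx=6,fy=6,interpolation=cv2.INTER_CUBIC),alpha=2.2))
E
```

```text
t 9.03 dockpos 16.6 -2.6 -7.9 F dock [-33.3   8.8  20.1] grip -0.002
turn [0.006 0.025 0.001] shift cm [-7.77 -0.26 -0.6 ]
```

View pics/n2.png

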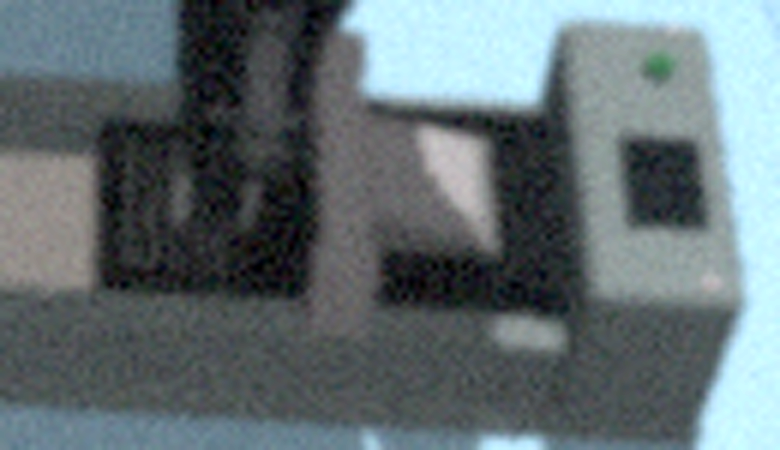

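Push force rose to 33 N with no further advance, the amber contacts are covered, and the pack's rear is at dock x ≈ -10 mm, so it is home. I'll ease the push, then lift straight off.

Emit:
{"method": "move_arm", "body": {"series": [[0,0,0,0.1,0,0.1,0],[0,0,0,0.05,0,0.0,0],[0,0,0,0.0,0,-0.3,0],[0,0,0,0.0,0,-0.7,0],[0,0,0,-0.1,0,-1.2,0]]}}

```text
time_s: 9.5
eef_pos: [547.1, 112.6, 4.0]
ee_rot: [0.01, 0.76, 0.65, -0.008]
force: [-0.2, 0.6, -0.6]
grip_width: 0.001
```

```bash
python3 look.py 18
```

```text
t 9.6 dockpos 16.0 -2.9 4.8 F dock [ 0.2 -0.5  0.4] grip 0.004
turn [0.007 0.025 0.001] shift cm [-7.69 -0.3   0.67]
```

View pics/c18.png

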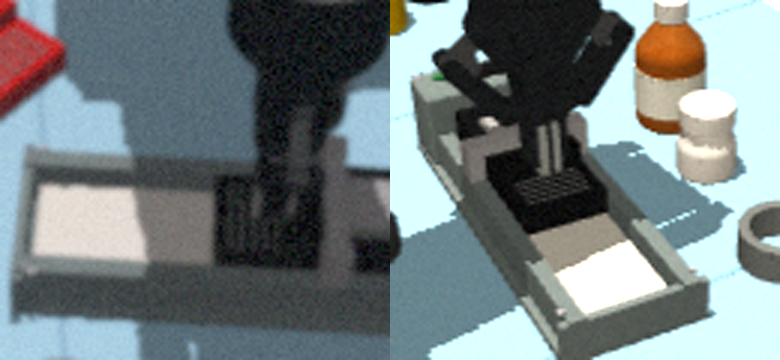

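Free of contact. Now up and back clear.

Emit:
{"method": "move_arm", "body": {"series": [[0,0,0,-0.2,0,-2,0],[0,0,0,-0.5,0,-5,0],[0,0,0,-1.5,0,-8,0],[0,0,0,-4,0,-11,0],[0,0,0,-8,0,-14,0]]}}

```text
time_s: 10.02
eef_pos: [536.1, 44.5, 143.5]
ee_rot: [0.011, 0.759, 0.651, -0.006]
force: [-0.1, -1.3, 0.5]
grip_width: -0.0
```

Emit:
{"method": "move_arm", "body": {"series": [[0,0,0,-4,0,-1,0],[0,0,0,-8,0,-2,0],[0,0,0,-11,0,-2,0],[0,0,0,-12,0,-2,0],[0,0,0,-12,0,-2,0]]}}

```text
time_s: 10.43
eef_pos: [517.5, -75.3, 166.3]
ee_rot: [0.011, 0.76, 0.65, -0.006]
force: [0.5, 0.5, -0.4]
grip_width: -0.002
```

```bash
python3 look.py 19;python3 - <<'E'
from h import *
from rig import capture
import cv2
c=capture("scene");f=c["frame"][:,:,::-1]
cv2.imwrite("pics/n3.png",cv2.convertScaleAbs(cv2.resize(f[180:255,305:435],None,fx=6,fy=6,interpolation=cv2.INTER_CUBIC),alpha=2.))
c=capture("side");f=c["frame"][:,:,::-1]
cv2.imwrite("pics/n4.png",cv2.resize(f[140:255,180:295],None,fx=5,fy=5,interpolation=cv2.INTER_CUBIC))
E
```

```text
t 10.53 dockpos -171.8 -2.0 166.0 F dock [0.5 0.5 1.3] grip -0.002
turn [0.008 0.024 0.004] shift cm [11.46 -0.3  16.33]
```

View pics/n3.png

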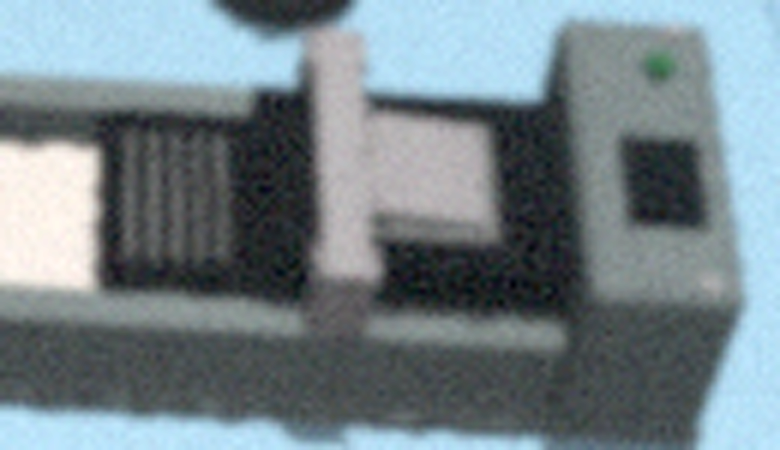

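View pics/n4.png

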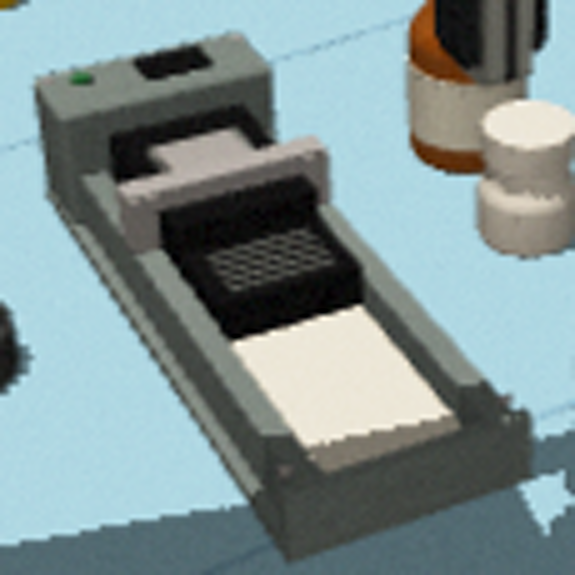

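View pics/scene19.png

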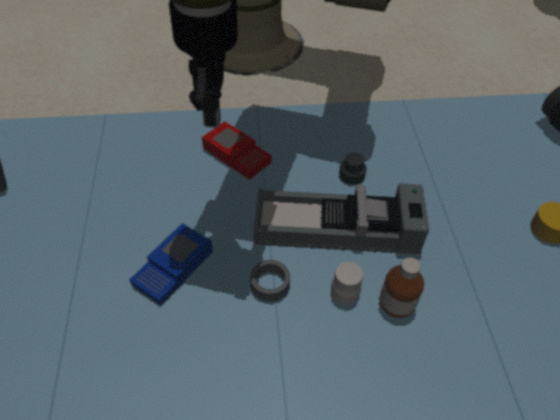

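The pack is against the end face, under the bar with the leaf resting on it. Its rear edge is at scene col ≈322, against ≈321.5 expected at home. The bystanders are where they were.

```bash
python3 -c "
from rig import job
print(job.finish_job())"
```

```text
the job is handed in; nothing more can be done
None
```

The battery pack is fully home in the charger: flat, under the hold-down bar, with the leaf spring resting on it. I handed the job in at about 10.5 s.

**What I did:** With the fingers shut, I pressed the rear step down with about 12 N, which is roughly 6.5 mm of floor travel. I kept it pressed while sliding it under the bar and leaf. At the end face the push rose from about 13 N to 33 N with no further advance. I then eased the push, lifted straight off and moved clear.

**Last checks:**
- **Position:** in the last pictures there is no visible gap at the end face. The pack's rear edge was at picture column 322, against about 321.5 expected at home.
- **Contact:** wrist force was about zero, and the arm was well clear of the dock.
- **Other objects:** the bottle, jar, collar and end cap looked unmoved.

**Disagreements:**
- **Fingertip height:** the reported TCP was about 33 to 40 mm lower than where the fingertips really were, shown by both the cameras and the contact force. I went by force and pictures for height instead.
- **Dock position:** the wrist camera and the two fixed cameras differed by about 4 to 6 mm in position and 1° in angle. I used a value in between.

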